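Take the blade cap off the desk fan on the windowsill

ROBOT

A 7-joint arm with a two-finger parallel gripper is mounted at the origin on the work surface. World frame = base frame: x ahead of the robot, y to its left, z up, the work surface at z = 0. Lengths are in m, angles in rad, forces in N, time in s.
With the tool pointing down it reaches from about 0.35 to 0.9 m from the base axis. Payload 19.9 kg.
Tool frame: the origin (TCP) lies midway between the tips of the shut fingers; the grasp point (between the pads) lies robot.hold_point_z behind it (robot.hold_point_z is the distance from the TCP to the grasp point, in m); x points along the fingers, y is the direction in which the jaws open and shut, and the axes are right-handed (so a half turn about x gives the same grasp; the last joint's range is limited). The gripper opens to 85 mm and grips with 20 to 120 N. Pads are 22 mm wide; open, the fingers measure 114 mm over their backs; the gripper's body (76 mm by 85 mm) begins 54 mm behind the grasp point. The pads swing forward as they close: fully open they stand 13 mm farther back than shut.
Start: joints at [-1.321, 0.417, -0.01, 1.614, 0.005, 1.111, -0.053], TCP at [0.18, 0.599, 0.231] pointing down, gripper open.
Joint ranges: [-2.81, 2.81], [-0.39, 2.02], [-1.27, 1.25], [0.06, 2.57], [-1.19, 4.33], [0.19, 2], [-2.82, 2.82]. Speed limits (rad/s): [1.89, 1.89, 2.39, 2.39, 3.01, 3.01, 3.01].

INTERFACE

Orientations are given as [roll, pitch, yaw] about the fixed x, y, z axes, in that order (R = Rz(yaw) Ry(pitch) Rx(roll)).
In Python, from rig import read_state, viewer, workorder, robot gives the robot as it stands.
- The arm moves only by the tool step_arm, never from a script. Its argument "rows" is one flat list of numbers, 7 for each row, row after row: the shift along the tool's x, y, z in m, then the turn, a rotation vector about the tool's x, y, z in degrees, then the gripper command: -1 is fully open, 1 is shut, values between are in proportion. A call has 1 to 20 rows; each row shifts and turns the pose as measured when the row begins, along the tool's axes as they then stand; what a row does not reach is not made up. A row lasts 1/10 s, in which the tool goes at most 50 mm and 8.59 degrees, less where a joint would pass 70% of its speed; a pose out of reach is approached as far as the arm can. A call is refused whole if a number of a shift passes 0.05 or a number of a turn 8.59, either way. A call with a gripper value outside its range is refused whole. The fingers move at their own pace and stop on an object; "grip_force" is the grip in N (left out, the last holds). Time passes only in rows, so rows that do not move let the fingers close. It gives the time, the measured TCP pose, the force and the opening at its end, in the units of the state.
- read_state(): the state, without advancing time (a new reading comes with each control period).
- viewer.snapshot(name): name is "scene" or "top" or "wrist"; returns a dict with "img" (400x640x3 uint8, red, green, blue), "z_map" (400x640 float32, m along the optical axis (not along the pixel's ray), 0 where there is no reading), "K" (3x3 intrinsics, pixels), "R" (3x3) and "t" (3): a world point X has camera coordinates R X + t. Camera axes: x right, y down, z forward; pixel columns grow to the right and rows downward; lengths in m; the calibration is good to about 2 mm. A picture is of the moment at which its call begins.
- workorder.finish_job(): hands the job in, once; it reports no verdict.
Trained networks look in a picture, given as the dict that the camera call returned (one of the last four; its "shot" number tells which), for a name from the list of things; names that differ only in an ending like _2 or _b are one class to them, and where a whole thing is asked for, a point or a joint stands for the part that bears it (a point fixed in the world has none). Each returns a list of dicts, best first, with "conf" (0 to 1); they miss things now and then, are a little off and sometimes report something else, mostly with a low value. They report only what shows in the picture. A call takes as long as a camera call. They do not tell look-alikes from the thing itself.
- viewer.regions_of(name, picture): "region" (400x640 bool, what is visible of it) and "box" ([centre column, centre row, width, height] in pixels, round what is visible of it).
The state is a dict: "t": time; "joint_pos": joint angles; "qvel": joint speeds; "effort": joint torques, N m; "tool_pos": TCP position; "eef_rot": TCP orientation; "contact_force": force on the tool from outside, world axes, zero at the start; "ft_torque": the same for the moment, N m; "width": finger opening in m.
Only numpy, scipy, OpenCV 4.12 (cv2) and the standard library are available. Lean on these libraries where they do the work, as an engineer would, in place of code of your own. Each camera call takes 0.05 s, during which the arm holds its last target.

TASK

Open up the desk fan for cleaning: take its loose front guard by the centre boss, set it down flat on the middle of the folded chess case without dropping it, and let go. Then unscrew the orange blade cap; it may have a right-hand or a left-hand thread, so try it both ways until it turns. Finish holding the cap in the gripper, at least 5 cm above the fan's rim, do not put it down or let go of it, and leave everything else on the sill where it is.

Things in the scene. Friction and masses are not known exactly. Their poses are not given: they have to be found in the camera images.
- fan: white desk fan, fixed, its round head facing straight up between two fork arms (along its y, reaching 157 mm out). Origin: centre of the foot's underside, on the upright axis of blades, cap and guard; z up. Round housing: inner radius 90 mm, outer 97, rim 180 mm above the sill. Blue hub, radius 24 mm; blades reach 126 mm above the sill at most. A pencil stub jammed at a blade tip locks the blades: hub and spindle do not turn
- cap_seat (a point): top face of the blade hub, on the fan's axis, 140 mm above the sill: the cap sits on it, screwed on an upright steel spindle 22 mm long, with a quick thread of hidden hand. One way (right-hand thread: counter-clockwise from above; left-hand: clockwise) the cap turns easily; the other way it stands against a hard stop within 5 degrees
- fan_rim (a point): centre of the fan housing's rim, 180 mm above the sill, on the fan's axis
- cap: orange ribbed cap screwed on the fan's spindle, below the guard: 47 mm across, 32 mm tall, 70 g, black mark on top along its x. Origin: centre of its underside; z up. At the start its x is the fan's x. Turned 100 to 120 degrees (there it meets a stop) it is free and lifts straight up; before that it cannot be pulled off. It need not rise while it turns (it has 1 to 3 mm of play upwards)
- guard: white wire guard lying loose and flat on the fan's rim, centred on the fan: 192 mm across, 110 g. Origin: centre of its rim's underside; z up. Edge hoop 6 mm high, wires doming up to a centre plate (radius 30 mm, top 23 mm above the origin); on it a grey boss to hold it by, 40 mm across, from 23 to 46 mm above the origin
- chess_case: folded wooden chess case, loose, 1.5 kg, 280 mm (x) by 140 mm (y) by 50 mm high, inlaid squares on top, brass hook latch on its -y side. Origin: centre of its underside; z up. Its top is flat; narrower than the guard, which will overhang on both long sides.
- pawn_a: ebony chess pawn, 32 mm wide, 56 mm tall; origin centre of underside. Bystander.
- pawn_b: ebony chess pawn as pawn_a. Bystander.
- pawn_c: ebony chess pawn as pawn_a. Bystander.
- pencil_cup: blue plastic pencil cup, 78 mm across, 100 mm tall, pencils up to 180 mm; origin centre of underside. Bystander.
- mug: white mug, 80 mm across, 90 mm tall, handle at its +y; origin centre of underside. Bystander.
- dust_brush: wooden dusting brush lying along its x, 160 by 34 by 38 mm; origin on its underside. Bystander.
- acrylic_box: clear acrylic box with empty compartments at the back of the sill, 90 (x) by 180 (y) by 40 mm, fixed; origin centre of underside. Its clear hinged lid stands half open, hinged on the far (+x) rim, reaching up to 130 mm. Bystander.
- acrylic_lid_handle (a point): knob of the acrylic box's half-open lid
Not all that is in view belongs to the job. There is more than one size of the guard; the job needs the smaller.

How it is judged:
By the outcome, as a careful person would: the job done as asked, in the order asked, and still so for the second after the job is handed in, while the arm keeps its last pose, push and grip.
It also fails if it takes over 61 s, if anything falls off the work surface, if the arm or the gripper's body presses on something with over 40 N, if the wrist force passes 120 N, or if a joint passes its speed limit or range.

## Working session

There is one attempt and no reset: what is moved stays moved. The work goes in short steps, Python scripts to look and compute and a tool call to move; the robot and the scene stay as the last step left them, time stands still between calls to the robot, and variables do not carry over. Pictures are saved under pics/ and viewed, and the job is handed in when it is done.

Besides the shell and the picture viewer there is one more tool, called after "Emit:" in YAML: its name, and indented under it one key for each argument. step_arm: Moves the arm, as the interface text tells. Its arguments: {"type":"object","properties":{"rows":{"type":"array"},"grip_force":{"type":"number"}},"required":["rows"]}

```bash
ls; mkdir -p pics
python3 - <<'E'
from rig import read_state, viewer, workorder, robot
import cv2,pickle
print(read_state()); print([ (a,getattr(robot,a)) for a in dir(robot) if a[0]!='_'])
for n in ["scene","top"]:
    s=viewer.snapshot(n); cv2.imwrite(f"pics/{n}0.png",s["img"][:,:,::-1]); pickle.dump(s,open(f"{n}0.pkl","wb"))
    print(n,s["K"],s["R"],s["t"])
    for o in ["fan","guard","chess_case","cap"]:
        for r in viewer.regions_of(o,s): print(o,round(r["conf"],2),r["box"])
E
```

```text
pics
{'t': 0.0, 'joint_pos': array([-1.32053909,  0.41794017, -0.0102765 ,  1.61418778,  0.00467279,
        1.11066776, -0.05300618]), 'qvel': array([-0.00039129,  0.00076521,  0.00020573, -0.00110221,  0.0002554 ,
       -0.00020458,  0.00112215]), 'effort': array([ 2.64237970e-04, -8.64467454e+01,  6.79344088e-01, -4.34888399e+01,
        1.91940850e-02,  7.50722102e-03,  3.28340116e-05]), 'tool_pos': array([0.1796913 , 0.59825272, 0.23067575]), 'eef_rot': array([-1.50643414,  1.5696171 , -1.79822559]), 'contact_force': array([-0.1797442 , -0.19912234, -0.32033747]), 'ft_torque': array([ 0.00814146,  0.00499268, -0.01008063]), 'width': 0.08528445679496884}
[('IKError', <class 'rig.IKError'>), ('hold_point_z', 0.0187)]
scene [[452.17157567   0.         320.25708599]
 [  0.         452.17157567 192.36913377]
 [  0.           0.           1.        ]] [[ 0.80759675  0.58949339  0.01688279]
 [ 0.35415411 -0.46189717 -0.81315796]
 [-0.47155313  0.66268284 -0.58179816]] [-0.44337712 -0.07373155  1.71693559]
fan 0.61 [270.0, 239.1, 90.0, 91.5]
guard 0.8 [188.9, 243.2, 81.1, 58.2]
guard 0.62 [270.1, 208.6, 71.5, 47.8]
chess_case 0.86 [337.9, 186.6, 91.6, 48.9]
cap 0.49 [270.6, 218.1, 18.5, 12.1]
top [[412.34002292   0.         317.30515504]
 [  0.         412.34002292 198.85584836]
 [  0.           0.           1.        ]] [[ 8.73607848e-04 -9.99999016e-01 -1.09771731e-03]
 [-9.98697527e-01 -8.16470191e-04 -5.10155118e-02]
 [ 5.10145653e-02  1.14085511e-03 -9.98697258e-01]] [0.0247021  0.52710787 1.59234125]
fan 0.6 [376.3, 200.1, 86.4, 52.6]
fan 0.33 [267.9, 212.2, 50.0, 78.0]
guard 0.7 [399.9, 267.9, 63.0, 66.9]
guard 0.63 [378.0, 199.5, 50.7, 59.6]
chess_case 0.7 [191.1, 185.9, 10.7, 42.5]
chess_case 0.64 [269.6, 210.7, 47.5, 78.8]
```

View pics/scene0.png

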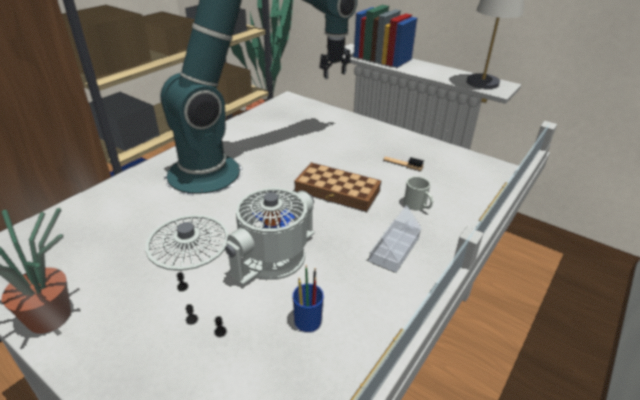

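View pics/top0.png

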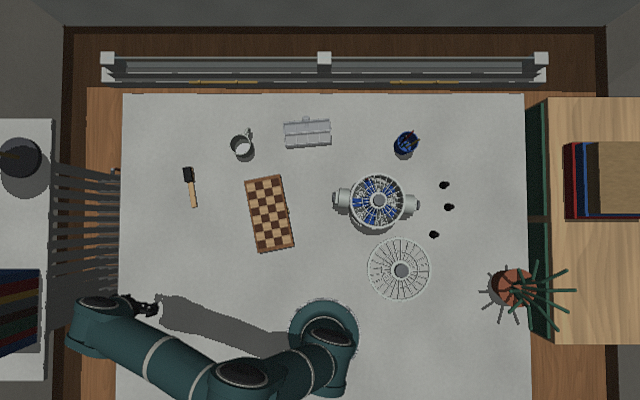

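The scene view shows the fan at about (271,225) with a guard on its rim. A larger guard lies on the sill at (188,243), and the case is at (338,186). Next I measure positions.

```bash
cat > h.py <<'E'
import numpy as np
def world(s):
    z=s["z_map"].astype(float);K=s["K"]
    v,u=np.mgrid[0:z.shape[0],0:z.shape[1]]
    P=np.stack([(u-K[0,2])/K[0,0]*z,(v-K[1,2])/K[1,1]*z,z],-1)
    W=(P-s["t"])@s["R"]; W[z==0]=np.nan
    return W
E
python3 - <<'E'
import pickle,numpy as np,cv2
from h import world
s=pickle.load(open("top0.pkl","rb")); W=world(s)
def rep(n,m):
    p=W[m]; print(n,len(p),"mean",p.mean(0).round(4),"min",p.min(0).round(4),"max",p.max(0).round(4))
Z=W[...,2]
v,u=np.mgrid[0:400,0:640]
d=np.hypot(u-378,v-199.5)
for lo,hi in [(.215,.24),(.19,.215),(.17,.19)]: rep(f"fan{lo}",(d<45)&(Z>lo)&(Z<hi))
rep("fanrimall",(d<28)&(Z>.165)&(Z<.19))
g=np.hypot(u-400,v-269)<36
rep("biggd",g&(Z>.004));rep("bigboss",g&(Z>.035))
c=(abs(u-269)<40)&(abs(v-213)<50)&(Z>.035)&(Z<.065); rep("case",c)
p=W[c][:,:2].astype(np.float32); r=cv2.minAreaRect(p); print(r, np.median(W[c][:,2]))
for k in [(.215,.24),(.165,.19)]:
    m=(d<45)&(Z>k[0])&(Z<k[1]); print(k,cv2.minEnclosingCircle(W[m][:,:2].astype(np.float32)))
s=pickle.load(open("scene0.pkl","rb")); W=world(s);Z=W[...,2];v,u=np.mgrid[0:400,0:640]
m=(np.hypot(u-271,v-205)<45)
rep("S boss",m&(Z>.215)&(Z<.24)); m2=m&(Z>.215)&(Z<.24);print(cv2.minEnclosingCircle(W[m2][:,:2].astype(np.float32)))
m3=m&(Z>.165)&(Z<.19);print(cv2.minEnclosingCircle(W[m3][:,:2].astype(np.float32)))
c=(abs(u-338)<50)&(abs(v-187)<28)&(Z>.04)&(Z<.06);print(cv2.minAreaRect(W[c][:,:2].astype(np.float32)))
im=s["img"][150:290,130:400,::-1];cv2.imwrite("pics/crop.png",cv2.resize(im,None,fx=2.9,fy=2.9))
E
```

```text
fan0.215 111 mean [ 0.5148 -0.1825  0.2265] min [ 0.4956 -0.2013  0.2154] max [ 0.5329 -0.1634  0.2335]
fan0.19 580 mean [ 0.514  -0.1829  0.1981] min [ 0.4209 -0.2755  0.19  ] max [ 0.6082 -0.088   0.2092]
fan0.17 491 mean [ 0.517  -0.1841  0.183 ] min [ 0.4173 -0.3173  0.1701] max [ 0.6133 -0.051   0.1899]
fanrimall 369 mean [ 0.5208 -0.1954  0.185 ] min [ 0.4208 -0.2836  0.1652] max [ 0.6133 -0.0919  0.1899]
biggd 1834 mean [ 0.2561 -0.2939  0.0185] min [ 0.1208 -0.4323  0.004 ] max [ 0.3907 -0.1597  0.0688]
bigboss 175 mean [ 0.2587 -0.2903  0.0569] min [ 0.2311 -0.3239  0.0351] max [ 0.2931 -0.2556  0.0688]
case 2721 mean [0.4724 0.2099 0.0516] min [0.3233 0.1166 0.0355] max [0.6205 0.3055 0.0637]
((0.47346794605255127, 0.20872445404529572), (0.2792205214500427, 0.14523062109947205), 11.668583869934082) 0.05163309394626603
(0.215, 0.24) ((0.5149474740028381, -0.183375284075737), 0.020082803443074226)
(0.165, 0.19) ((0.5150794386863708, -0.18349561095237732), 0.1358763426542282)
S boss 141 mean [ 0.5174 -0.1891  0.2242] min [ 0.494  -0.2065  0.2158] max [ 0.5351 -0.1657  0.2294]
((0.514906644821167, -0.1853470504283905), 0.02270197868347168)
((0.5269482135772705, -0.1815783679485321), 0.1313207447528839)
((0.4724404811859131, 0.2080511748790741), (0.28226709365844727, 0.15089735388755798), 11.766243934631348)
```

View pics/crop.png

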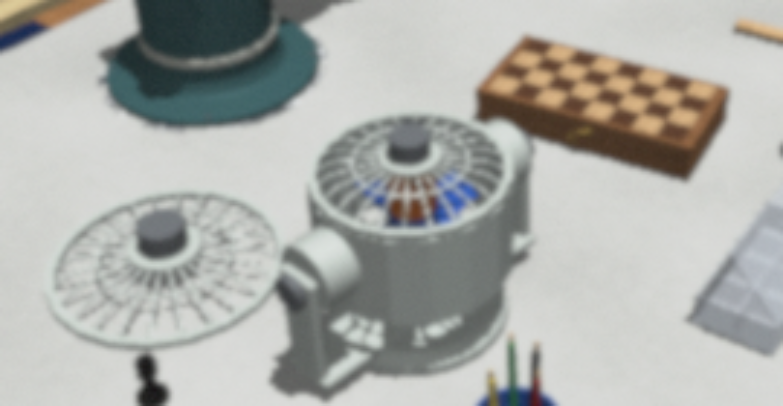

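```bash
cat >> h.py <<'E'
from scipy.spatial.transform import Rotation as Ro
def delta(target,yawfwd=None):
    from rig import read_state
    s=read_state(); R=Ro.from_euler('xyz',s["eef_rot"]).as_matrix(); p=np.array(s["tool_pos"])
    print("t",round(s["t"],2),"p",p.round(4),"w",round(s["width"],4),"F",np.round(s["contact_force"],2),"T",np.round(s["ft_torque"],2),"j",np.round(s["joint_pos"],2))
    print("toolx",R[:,0].round(4),"tooly",R[:,1].round(3),"toolz",R[:,2].round(3),"z-yaw deg",np.degrees(np.arctan2(R[1,2],R[0,2])).round(2))
    e=np.cross(R[:,0],[0,0,-1]); print("level rotvec tool deg",np.degrees(R.T@e).round(2))
    if target is not None: print("tool delta mm",(R.T@(np.array(target)-p)*1e3).round(1))
E
python3 -c "
from h import *
delta([.515,-.183,.30])"
```

```text
t 0.5 p [0.1798 0.5985 0.2313] w 0.0857 F [-0.61  0.02 -0.24] T [-0.02  0.02 -0.02] j [-1.32  0.42 -0.01  1.61  0.    1.11 -0.05]
toolx [ 0.e+00 -1.e-04 -1.e+00] tooly [ 0.288  0.958 -0.   ] toolz [ 0.958 -0.288  0.   ] z-yaw deg -16.72
level rotvec tool deg [-0.    0.    0.01]
tool delta mm [ -68.6 -652.1  545.9]
```

Emit:
step_arm:
  rows: [-0.035, 0, 0, 8.5, 0, 0, -1, -0.035, 0, 0, 8.5, 0, 0, -1, 0, 0, 0, 8.5, 0, 0, -1, 0, 0, 0, 8.5, 0, 0, -1, 0, 0, 0, 8.5, 0, 0, -1, 0, 0, 0, 8.5, 0, 0, -1, 0, 0, 0, 8.5, 0, 0, -1, 0, 0, 0, 8.5, 0, 0, -1, 0, 0, 0, 8.5, 0, 0, -1, 0, 0, 0, 8.5, 0, 0, -1, 0, 0, 0, 8.5, 0, 0, -1]
  grip_force: 40

```text
t: 1.6
tool_pos: [0.1798, 0.5982, 0.3045]
eef_rot: [-1.396, 1.57, 2.943]
contact_force: [-0.3, -0.1, -0.6]
width: 0.0855
```

```bash
python3 -c "
from h import *
delta([.515,-.183,.30])"
```

```text
t 1.6 p [0.1798 0.5982 0.3045] w 0.0855 F [-0.28 -0.1  -0.58] T [-0.05  0.02  0.03] j [-1.54  0.37  0.28  1.53 -0.11  1.25 -1.62]
toolx [-7.e-04  2.e-04 -1.e+00] tooly [ 0.931 -0.365 -0.001] toolz [-0.365 -0.931  0.   ] z-yaw deg -111.42
level rotvec tool deg [0.   0.01 0.04]
tool delta mm [  4.1 597.4 604.8]
```

Emit:
step_arm:
  rows: [0, 0.035, 0.035, 0, 0, 0, -1, 0, 0.035, 0.035, 0, 0, 0, -1, 0, 0.035, 0.035, 0, 0, 0, -1, 0, 0.035, 0.035, 0, 0, 0, -1, 0, 0.035, 0.035, 0, 0, 0, -1, 0, 0.035, 0.035, 0, 0, 0, -1, 0, 0.035, 0.035, 0, 0, 0, -1, 0, 0.035, 0.035, 0, 0, 0, -1, 0, 0.035, 0.035, 0, 0, 0, -1, 0, 0.035, 0.035, 0, 0, 0, -1, 0, 0.035, 0.035, 0, 0, 0, -1, 0, 0.035, 0.035, 0, 0, 0, -1, 0, 0.035, 0.035, 0, 0, 0, -1, 0, 0.035, 0.035, 0, 0, 0, -1, 0, 0.035, 0.035, 0, 0, 0, -1, 0, 0.035, 0.035, 0, 0, 0, -1]

```text
t: 3.2
tool_pos: [0.4925, -0.1341, 0.3036]
eef_rot: [2.93, 1.557, 0.992]
contact_force: [0.1, 2.9, 0.4]
width: 0.0856
```

```bash
python3 -c "
from h import *
delta([.515,-.183,.30])"
```

```text
t 3.2 p [ 0.4925 -0.1341  0.3036] w 0.0856 F [0.1  2.91 0.38] T [ 0.11 -0.04  0.02] j [-0.71  0.24  1.08  1.83 -0.24  1.2   0.08]
toolx [ 0.0074  0.0113 -0.9999] tooly [ 0.933 -0.36   0.003] toolz [-0.36  -0.933 -0.013] z-yaw deg -111.09
level rotvec tool deg [-0.   -0.75 -0.16]
tool delta mm [ 3.2 38.6 37.6]
```

Emit:
step_arm:
  rows: [0, 0.03, 0.03, 0, -0.7, 0, -1, 0.0, 0.008, 0.008, 0, 0, 0, -1, 0, 0, 0, 0, 0, 0, -1]

```text
t: 3.5
tool_pos: [0.5153, -0.1916, 0.3025]
eef_rot: [0.652, 1.566, -1.293]
contact_force: [0.5, 0.8, -0.3]
width: 0.0851
```

Run:
```python
from h import *
from rig import viewer
import cv2
delta([.515,-.183,.205])
s=viewer.snapshot("wrist"); cv2.imwrite("pics/w1.png",s["img"][:,:,::-1])
W=world(s);Z=W[...,2]
m=(Z>.215)&(Z<.235)&(np.hypot(W[...,0]-.515,W[...,1]+.183)<.06)
p=W[m];print(len(p),p.mean(0),p.min(0),p.max(0))
t=(Z>.224)&m; print(cv2.minEnclosingCircle(W[t][:,:2].astype(np.float32)),np.median(p[:,2]))
m=(Z>.175)&(Z<.195)&(np.hypot(W[...,0]-.515,W[...,1]+.183)<.103)
if m.sum()>10: print(cv2.minEnclosingCircle(W[m][:,:2].astype(np.float32)))
```

```text
t 3.5 p [ 0.5153 -0.1916  0.3025] w 0.0851 F [ 0.47  0.83 -0.28] T [-0.01  0.01 -0.01] j [-0.53  0.35  1.05  1.74 -0.32  1.23  0.23]
toolx [ 0.0014 -0.005  -1.    ] tooly [ 0.931 -0.365  0.003] toolz [-0.365 -0.931  0.004] z-yaw deg -111.44
level rotvec tool deg [ 0.    0.24 -0.18]
tool delta mm [97.5 -3.7 -8.2]
1897 [ 0.515428   -0.18323381  0.22535372] [ 0.49504506 -0.20397624  0.2150745 ] [ 0.5343989  -0.16510144  0.22787381]
((0.5146968364715576, -0.18483683466911316), 0.019858596846461296) 0.22570516341220725
((0.5146834850311279, -0.1844373643398285), 0.09851773083209991)
```

View pics/w1.png

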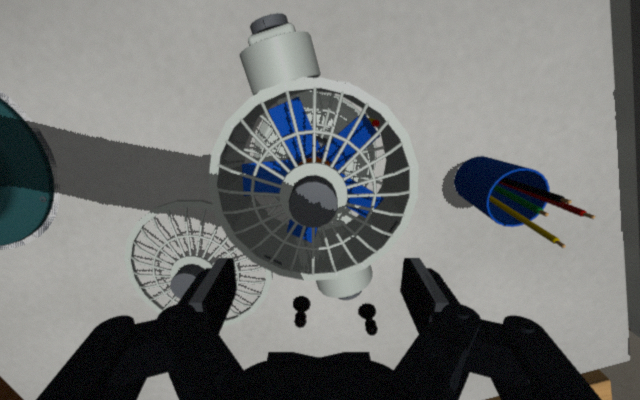

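The wrist view shows the guard and boss at about (315,202), between the jaws' y range, and it agrees with the top view to 1–2 mm. I'm descending onto the boss.

Emit:
step_arm:
  rows: [0.0, -0.0035, -0.007, 0, 0.2, 0, -1, 0.03, 0, 0, 0, 0, 0, -1, 0.03, 0, 0, 0, 0, 0, -1, 0, 0, 0, 0, 0, 0, -1]

```text
t: 3.95
tool_pos: [0.5148, -0.1759, 0.2422]
eef_rot: [2.436, 1.564, 0.497]
contact_force: [1.1, 0.7, 0.1]
width: 0.0854
```

```bash
python3 -c "
from h import *
delta([.515,-.184,.205])"
```

```text
t 3.95 p [ 0.5148 -0.1759  0.2422] w 0.0854 F [1.08 0.69 0.08] T [0.01 0.02 0.  ] j [-0.52  0.4   1.01  1.83 -0.38  1.11  0.26]
toolx [ 0.0064  0.0035 -1.    ] tooly [ 0.933 -0.359  0.005] toolz [-0.359 -0.933 -0.006] z-yaw deg -111.04
level rotvec tool deg [-0.   -0.32 -0.27]
tool delta mm [37.2  2.9  7.7]
```

Emit:
step_arm:
  rows: [0.0, 0.003, 0.0065, 0, -0.3, -0.3, -1, 0.015, 0, 0, 0, 0, 0, -1, 0.0, 0, 0, 0, 0, 0, -1, 0, 0, 0, 0, 0, 0, -1]

```text
t: 4.35
tool_pos: [0.5167, -0.1812, 0.2302]
eef_rot: [2.326, 1.567, 0.392]
contact_force: [-0.3, 0.3, 0.7]
width: 0.0854
```

```bash
python3 -c "
from h import *
delta([.515,-.184,.205])"
```

```text
t 4.35 p [ 0.5167 -0.1812  0.2302] w 0.0854 F [-0.31  0.29  0.72] T [ 0.01  0.   -0.04] j [-0.49  0.42  0.99  1.84 -0.4   1.1   0.29]
toolx [ 0.0031  0.0013 -1.    ] tooly [ 0.935 -0.356  0.002] toolz [-0.356 -0.935 -0.002] z-yaw deg -110.83
level rotvec tool deg [-0.   -0.13 -0.14]
tool delta mm [25.2 -0.6  3.2]
```

Emit:
step_arm:
  rows: [0.013, 0, 0.003, 0, 0, 0, -1, 0.012, 0, 0, 0, 0, 0, -1, 0.0, 0, 0, 0, 0, 0, -1]

```text
t: 4.65
tool_pos: [0.5159, -0.1842, 0.204]
eef_rot: [2.247, 1.566, 0.313]
contact_force: [-0.3, 0.4, -0.1]
width: 0.0854
```

```bash
python3 -c "
from h import *
delta([.515,-.184,.205])"
```

```text
t 4.65 p [ 0.5159 -0.1842  0.204 ] w 0.0854 F [-0.25  0.39 -0.12] T [-0.01 -0.01 -0.03] j [-0.46  0.46  0.97  1.86 -0.44  1.05  0.32]
toolx [ 0.0045  0.0014 -1.    ] tooly [ 0.935 -0.356  0.004] toolz [-0.356 -0.935 -0.003] z-yaw deg -110.83
level rotvec tool deg [ 0.   -0.17 -0.21]
tool delta mm [-1.  -0.9  0.1]
```

Emit:
step_arm:
  rows: [0, -0.001, 0, 0, -0.1, -0.2, 1, 0, 0, 0, 0, 0, 0, 1, 0, 0, 0, 0, 0, 0, 1, 0, 0, 0, 0, 0, 0, 1, 0, 0, 0, 0, 0, 0, 1, 0, 0, 0, 0, 0, 0, 1]

```text
t: 5.25
tool_pos: [0.5151, -0.1841, 0.2044]
eef_rot: [2.966, 1.57, 1.031]
contact_force: [-1.0, -0.8, -1.1]
width: 0.0389
```

```bash
python3 -c "
from h import *
delta([.515,-.184,.205])"
```

```text
t 5.25 p [ 0.5151 -0.1841  0.2044] w 0.0389 F [-1.02 -0.85 -1.07] T [-0.03 -0.04  0.01] j [-0.46  0.46  0.97  1.86 -0.43  1.05  0.32]
toolx [ 4.e-04  7.e-04 -1.e+00] tooly [ 0.935 -0.356  0.   ] toolz [-0.356 -0.935 -0.001] z-yaw deg -110.85
level rotvec tool deg [-0.   -0.04 -0.01]
tool delta mm [-0.6 -0.1 -0.1]
```

Emit:
step_arm:
  rows: [-0.01, 0, 0, 0, 0, 0, 1, -0.02, 0, 0, 0, 0, 0, 1, -0.03, 0, 0, 0, 0, 0, 1, -0.03, 0, 0, 0, 0, 0, 1, 0, 0, 0, 0, 0, 0, 1]

```text
t: 5.75
tool_pos: [0.5143, -0.1847, 0.2997]
eef_rot: [-1.436, 1.57, 2.91]
contact_force: [0.2, -0.4, -0.6]
width: 0.0385
```

Run:
```python
from h import *
from rig import viewer
import cv2
delta([.473,.209,.25])
s=viewer.snapshot("scene"); cv2.imwrite("pics/s2.png",cv2.resize(s["img"][100:300,130:430,::-1],None,fx=2.6,fy=2.6))
```

```text
t 5.75 p [ 0.5143 -0.1847  0.2997] w 0.0385 F [ 0.2  -0.43 -0.63] T [ 0.02 -0.02  0.04] j [-0.54  0.35  1.05  1.75 -0.32  1.23  0.23]
toolx [-1.e-03  2.e-04 -1.e+00] tooly [ 0.934 -0.357 -0.001] toolz [-0.357 -0.934  0.   ] z-yaw deg -110.94
level rotvec tool deg [-0.    0.01  0.06]
tool delta mm [  49.9 -179.2 -353. ]
```

View pics/s2.png

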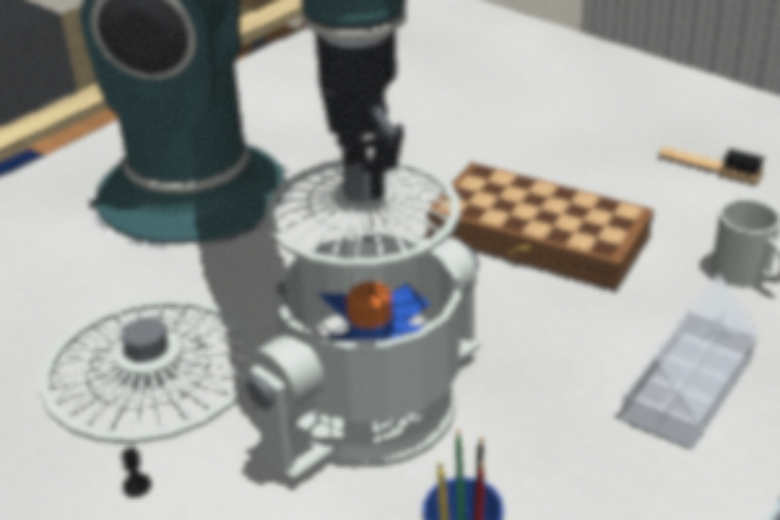

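The guard is lifted level and the orange cap shows below it at (370,305). I'm carrying the guard to the case.

Emit:
step_arm:
  rows: [0, -0.009, -0.018, 0, 0, 0, 1, 0, -0.018, -0.035, 0, 0, 0, 1, 0, -0.018, -0.035, 0, 0, 0, 1, 0, -0.018, -0.035, 0, 0, 0, 1, 0, -0.018, -0.035, 0, 0, 0, 1, 0, -0.018, -0.035, 0, 0, 0, 1, 0, -0.018, -0.035, 0, 0, 0, 1, 0, -0.018, -0.035, 0, 0, 0, 1, 0, -0.015, -0.03, 0, 0, 0, 1, 0, -0.01, -0.02, 0, 0, 0, 1, 0, 0, 0, 0, 0, 0, 1]

```text
t: 6.9
tool_pos: [0.4695, 0.1787, 0.2919]
eef_rot: [-1.03, 1.559, -2.968]
contact_force: [-0.3, -0.7, -1.5]
width: 0.0388
```

```bash
python3 -c "
from h import *
delta([.473,.209,.12])"
```

```text
t 6.9 p [0.4695 0.1787 0.2919] w 0.0388 F [-0.26 -0.67 -1.53] T [-0.06 -0.02 -0.01] j [-1.28  0.22  0.99  1.85 -0.2   1.18 -0.59]
toolx [-0.0111 -0.002  -0.9999] tooly [ 0.934 -0.358 -0.01 ] toolz [-0.358 -0.934  0.006] z-yaw deg -110.99
level rotvec tool deg [-0.    0.33  0.56]
tool delta mm [171.8  -5.9 -30.5]
```

Emit:
step_arm:
  rows: [0.02, -0.006, -0.015, 0, 0.3, 0.5, 1, 0.03, 0, -0.015, 0, 0, 0, 1, 0.03, 0, 0, 0, 0, 0, 1, 0.03, 0, 0, 0, 0, 0, 1, 0.03, 0, 0, 0, 0, 0, 1, 0.015, 0, 0, 0, 0, 0, 1, 0, 0, 0, 0, 0, 0, 1, 0, 0, 0, 0, 0, 0, 1]

```text
t: 7.7
tool_pos: [0.4731, 0.2049, 0.1286]
eef_rot: [-0.398, 1.565, -2.338]
contact_force: [1.1, 0.7, -1.1]
width: 0.0388
```

Run:
```python
from h import *
from rig import viewer
import cv2
delta([.473,.209,.075])
s=viewer.snapshot("scene"); cv2.imwrite("pics/s3.png",cv2.resize(s["img"][100:300,200:500,::-1],None,fx=2.6,fy=2.6))
```

```text
t 7.7 p [0.4731 0.2049 0.1286] w 0.0388 F [ 1.15  0.73 -1.09] T [ 0.02  0.   -0.03] j [-1.13  0.48  0.83  1.99 -0.46  0.87 -0.42]
toolx [-0.004  -0.0042 -1.    ] tooly [ 0.932 -0.361 -0.002] toolz [-0.361 -0.932  0.005] z-yaw deg -111.18
level rotvec tool deg [0.   0.31 0.13]
tool delta mm [53.5 -1.5 -4.1]
```

View pics/s3.png

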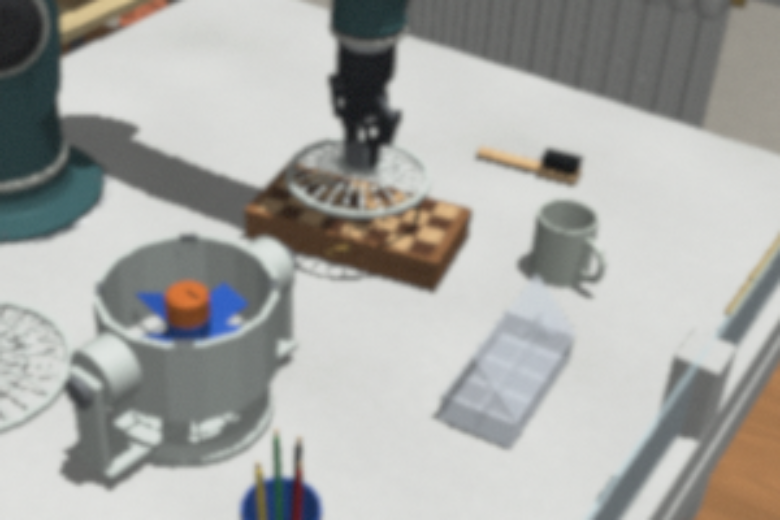

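The guard hangs level over the case at about (360,180). I'm lowering it the remaining 53 mm slowly.

Emit:
step_arm:
  rows: [0.015, -0.001, -0.004, 0, 0.3, 0.1, 1, 0.015, 0, 0, 0, 0, 0, 1, 0.01, 0, 0, 0, 0, 0, 1, 0.003, 0, 0, 0, 0, 0, 1, 0, 0, 0, 0, 0, 0, 1]

```text
t: 8.25
tool_pos: [0.4754, 0.2096, 0.0869]
eef_rot: [2.717, 1.566, 0.776]
contact_force: [1.3, 0.1, -0.7]
width: 0.0387
```

Run:
```python
from h import *
delta([.473,.209,.0745])
```

```text
t 8.25 p [0.4754 0.2096 0.0869] w 0.0387 F [ 1.29  0.07 -0.72] T [-0.01  0.04 -0.  ] j [-1.08  0.54  0.77  2.01 -0.53  0.79 -0.37]
toolx [ 0.0035  0.0035 -1.    ] tooly [ 0.933 -0.361  0.002] toolz [-0.361 -0.933 -0.005] z-yaw deg -111.16
level rotvec tool deg [ 0.   -0.26 -0.12]
tool delta mm [12.4 -2.1  1.4]
```

Emit:
step_arm:
  rows: [0.006, -0.002, 0.001, 0, -0.2, -0.1, 1, 0.003, 0, 0, 0, 0, 0, 1, 0, 0, 0, 0, 0, 0, 1]

```text
t: 8.55
tool_pos: [0.4734, 0.2094, 0.078]
eef_rot: [2.725, 1.569, 0.785]
contact_force: [-0.3, 0.1, -1.8]
width: 0.0387
```

Run:
```python
from h import *
delta([.473,.209,.0745])
```

```text
t 8.55 p [0.4734 0.2094 0.078 ] w 0.0387 F [-0.33  0.11 -1.8 ] T [-0.01  0.04 -0.01] j [-1.07  0.55  0.76  2.02 -0.54  0.77 -0.36]
toolx [ 0.0011  0.0011 -1.    ] tooly [ 0.933 -0.361  0.001] toolz [-0.361 -0.933 -0.001] z-yaw deg -111.17
level rotvec tool deg [ 0.   -0.08 -0.04]
tool delta mm [ 3.5 -0.2  0.6]
```

Emit:
step_arm:
  rows: [0.002, 0, 0, 0, 0, 0, 1, 0, 0, 0, 0, 0, 0, 1, 0.0015, 0, 0, 0, 0, 0, 1, 0, 0, 0, 0, 0, 0, 1]

```text
t: 8.95
tool_pos: [0.4737, 0.2096, 0.0746]
eef_rot: [2.659, 1.568, 0.719]
contact_force: [0.7, 0.2, -1.3]
width: 0.0384
```

Run:
```python
from h import *
delta([.473,.209,.0745])
```

```text
t 8.95 p [0.4737 0.2096 0.0746] w 0.0384 F [ 0.74  0.22 -1.29] T [-0.07  0.01 -0.07] j [-1.07  0.56  0.75  2.02 -0.55  0.77 -0.36]
toolx [ 0.0018  0.0015 -1.    ] tooly [ 0.933 -0.361  0.001] toolz [-0.361 -0.933 -0.002] z-yaw deg -111.16
level rotvec tool deg [-0.   -0.12 -0.06]
tool delta mm [ 0.1 -0.4  0.8]
```

Emit:
step_arm:
  rows: [0.001, 0, 0, 0, 0, 0, 1, 0, 0, 0, 0, 0, 0, 1]

```text
t: 9.15
tool_pos: [0.4739, 0.2097, 0.0743]
eef_rot: [2.871, 1.568, 0.93]
contact_force: [-1.4, -0.5, -1.2]
width: 0.0388
```

Run:
```python
from h import *
delta([.473,.209,.0745])
```

```text
t 9.15 p [0.4739 0.2097 0.0743] w 0.0388 F [-1.41 -0.47 -1.24] T [0.01 0.24 0.01] j [-1.07  0.56  0.75  2.02 -0.55  0.77 -0.35]
toolx [ 0.0018  0.0024 -1.    ] tooly [ 0.932 -0.361  0.001] toolz [-0.361 -0.932 -0.003] z-yaw deg -111.17
level rotvec tool deg [ 0.   -0.17 -0.05]
tool delta mm [-0.2 -0.6  0.9]
```

Emit:
step_arm:
  rows: [0.001, 0, 0, 0, 0, 0, 1, 0, 0, 0, 0, 0, 0, 1]

```text
t: 9.35
tool_pos: [0.4741, 0.2097, 0.0744]
eef_rot: [3.13, 1.567, 1.189]
contact_force: [0.3, -0.4, -1.6]
width: 0.0388
```

Run:
```python
from h import *
delta([.473,.209,.0745])
```

```text
t 9.35 p [0.4741 0.2097 0.0744] w 0.0388 F [ 0.26 -0.41 -1.62] T [-0.06  0.03  0.04] j [-1.07  0.56  0.75  2.02 -0.55  0.77 -0.35]
toolx [ 0.0015  0.0037 -1.    ] tooly [ 0.932 -0.361  0.   ] toolz [-0.361 -0.932 -0.004] z-yaw deg -111.19
level rotvec tool deg [ 0.   -0.23 -0.  ]
tool delta mm [-0.1 -0.8  1. ]
```

Emit:
step_arm:
  rows: [0.002, 0, 0, 0, 0.2, 0, 1, 0, 0, 0, 0, 0, 0, 1]

```text
t: 9.55
tool_pos: [0.4748, 0.2101, 0.0739]
eef_rot: [3.131, 1.561, 1.19]
contact_force: [-0.5, 0.5, -2.4]
width: 0.0386
```

Run:
```python
from h import *
from rig import viewer
import cv2
delta([.473,.209,.0745])
s=viewer.snapshot("top"); cv2.imwrite("pics/t4.png",cv2.resize(s["img"][120:280,200:360,::-1],None,fx=3.6,fy=3.6))
W=world(s);Z=W[...,2];v,u=np.mgrid[0:400,0:640]
```

```text
t 9.55 p [0.4748 0.2101 0.0739] w 0.0386 F [-0.5   0.52 -2.39] T [ 0.   -0.04 -0.  ] j [-1.06  0.56  0.74  2.02 -0.56  0.76 -0.35]
toolx [ 0.0037  0.0093 -0.9999] tooly [ 0.932 -0.362  0.   ] toolz [-0.362 -0.932 -0.01 ] z-yaw deg -111.2
level rotvec tool deg [-0.   -0.58 -0.01]
tool delta mm [-0.6 -1.3  1.7]
```

View pics/t4.png

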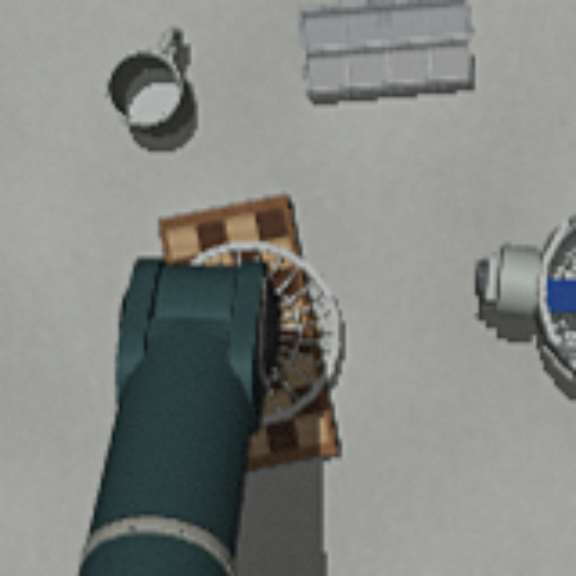

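Emit:
step_arm:
  rows: [-0.0003, 0, 0.001, 0, -0.6, 0, 1, 0, 0, 0, 0, -0.3, 0, 1, 0, 0, 0, 0, 0, 0, 1]

```text
t: 9.9
tool_pos: [0.4746, 0.2089, 0.074]
eef_rot: [0.087, 1.563, -1.853]
contact_force: [-0.0, -0.8, 1.0]
width: 0.0388
```

Run:
```python
from h import *
delta([.473,.209,.0745])
```

```text
t 9.9 p [0.4746 0.2089 0.074 ] w 0.0388 F [-0.03 -0.8   1.04] T [ 0.02 -0.    0.05] j [-1.07  0.57  0.75  2.01 -0.54  0.77 -0.36]
toolx [-0.0021 -0.0072 -1.    ] tooly [ 0.932 -0.362  0.001] toolz [-0.362 -0.932  0.007] z-yaw deg -111.21
level rotvec tool deg [-0.    0.43 -0.04]
tool delta mm [-0.5 -1.5  0.5]
```

Contact shows: the force is up and z no longer falls. Now I level the tool and release.

Emit:
step_arm:
  rows: [0, 0, 0, 0, 0.4, 0, 1, 0, 0, 0, 0, 0, 0, 0.4, 0, 0, 0, 0, 0, 0, 0, 0, 0, 0, 0, 0, 0, -1, 0, 0, 0, 0, 0, 0, -1, 0, 0, 0, 0, 0, 0, -1, 0, 0, 0, 0, 0, 0, -1]

```text
t: 10.6
tool_pos: [0.4745, 0.209, 0.0738]
eef_rot: [1.423, 1.57, -0.518]
contact_force: [-0.9, -0.1, 0.1]
width: 0.0856
```

Run:
```python
from h import *
delta([.515,-.184,.30])
```

```text
t 10.6 p [0.4745 0.209  0.0738] w 0.0856 F [-0.9  -0.13  0.05] T [-0.01 -0.02  0.06] j [-1.07  0.56  0.75  2.02 -0.55  0.77 -0.36]
toolx [ 6.e-04 -3.e-04 -1.e+00] tooly [ 0.932 -0.362  0.001] toolz [-0.362 -0.932  0.   ] z-yaw deg -111.2
level rotvec tool deg [-0.    0.01 -0.04]
tool delta mm [-226.1  180.   351.7]
```

Emit:
step_arm:
  rows: [-0.01, 0, 0, 0, 0, 0, -1, -0.02, 0, 0, 0, 0, 0, -1, -0.03, 0, 0, 0, 0, 0, -1, -0.045, 0, 0, 0, 0, 0, -1, -0.045, 0, 0, 0, 0, 0, -1, -0.045, 0, 0, 0, 0, 0, -1, -0.03, 0, 0, 0, 0, 0, -1]

```text
t: 11.3
tool_pos: [0.4729, 0.2061, 0.3071]
eef_rot: [-0.302, 1.563, -2.248]
contact_force: [-0.9, -0.2, -0.0]
width: 0.0859
```

Emit:
step_arm:
  rows: [0, 0.009, 0.018, 0, 0, 0, -1, 0, 0.02, 0.04, 0, 0, 0, -1, 0, 0.02, 0.04, 0, 0, 0, -1, 0, 0.02, 0.04, 0, 0, 0, -1, 0, 0.02, 0.04, 0, 0, 0, -1, 0, 0.02, 0.04, 0, 0, 0, -1, 0, 0.02, 0.04, 0, 0, 0, -1, 0, 0.02, 0.04, 0, 0, 0, -1, 0, 0.01, 0.02, 0, 0, 0, -1, 0, 0, 0, 0, 0, 0, -1]

```text
t: 12.3
tool_pos: [0.5021, -0.1656, 0.3138]
eef_rot: [-2.931, 1.57, 1.406]
contact_force: [-1.0, 0.9, 0.0]
width: 0.0857
```

Run:
```python
from h import *
from rig import viewer
import cv2
delta([.515,-.184,.30])
s=viewer.snapshot("top"); cv2.imwrite("pics/t5.png",cv2.resize(s["img"][120:280,200:440,::-1],None,fx=3.3,fy=3.3))
W=world(s);Z=W[...,2]
m=(Z>.088)&(Z<.11)&(np.hypot(W[...,0]-.473,W[...,1]-.209)<.05)
print(cv2.minEnclosingCircle(W[m][:,:2].astype(np.float32)), np.median(Z[m]))
m=(Z>.04)&(Z<.09)&(np.hypot(W[...,0]-.473,W[...,1]-.209)<.18); p=W[m]
v,u=np.mgrid[0:400,0:640]
c=(abs(u-269)<40)&(abs(v-213)<50)&(Z>.044)&(Z<.060);print(cv2.minAreaRect(W[c][:,:2].astype(np.float32)))
```

```text
t 12.3 p [ 0.5021 -0.1656  0.3138] w 0.0857 F [-1.02  0.86  0.  ] T [-0.02 -0.01  0.  ] j [-0.65  0.3   1.12  1.77 -0.29  1.24  0.17]
toolx [ 2.0e-04  1.1e-03 -1.0e+00] tooly [ 0.93  -0.367 -0.   ] toolz [-0.367 -0.93  -0.001] z-yaw deg -111.54
level rotvec tool deg [-0.   -0.06  0.01]
tool delta mm [13.8 18.7 12.4]
((0.4761175513267517, 0.2081276774406433), 0.020123865455389023) 0.09689607691509794
((0.4734877943992615, 0.20856884121894836), (0.2795465588569641, 0.1936941295862198), 11.57188606262207)
```

View pics/t5.png

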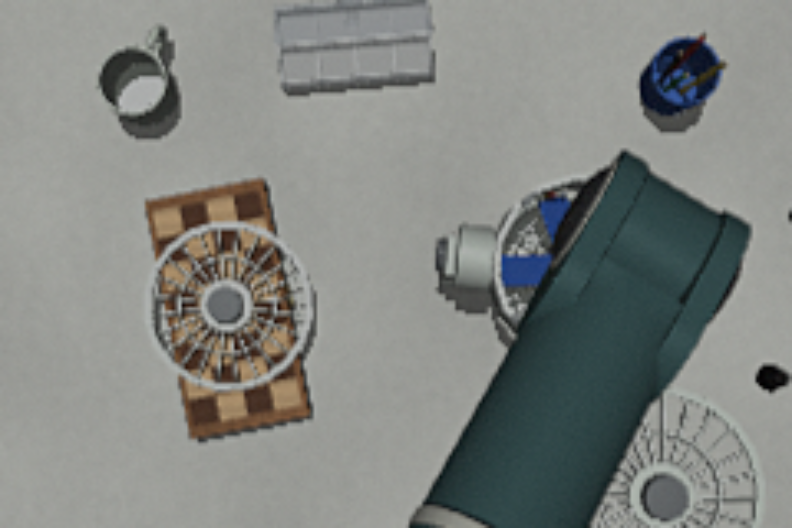

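The guard lies flat and centred on the case, with the boss 2.6 mm off the case centre and its top at 0.097 m. The case has not moved. Next I measure the cap with the wrist camera.

Emit:
step_arm:
  rows: [0.0, 0.018, 0.012, 0, 0, 0, -1, 0.01, 0, 0, 0, 0, 0, -1, 0, 0, 0, 0, 0, 0, -1]

```text
t: 12.65
tool_pos: [0.5142, -0.1805, 0.3033]
eef_rot: [-2.522, 1.567, 1.817]
contact_force: [-0.1, 0.4, -0.4]
width: 0.0852
```

Run:
```python
from h import *
from rig import viewer
import cv2
delta([.515,-.184,.20])
s=viewer.snapshot("wrist"); cv2.imwrite("pics/w6.png",s["img"][:,:,::-1])
W=world(s);Z=W[...,2]
m=(Z>.162)&(Z<.18)&(np.hypot(W[...,0]-.515,W[...,1]+.184)<.05)
print(cv2.minEnclosingCircle(W[m][:,:2].astype(np.float32)),np.median(Z[m]))
```

```text
t 12.65 p [ 0.5142 -0.1805  0.3033] w 0.0852 F [-0.12  0.45 -0.36] T [ 0.08 -0.03  0.02] j [-0.57  0.36  1.09  1.75 -0.34  1.24  0.23]
toolx [-8.0e-04  3.2e-03 -1.0e+00] tooly [ 0.931 -0.365 -0.002] toolz [-0.365 -0.931 -0.003] z-yaw deg -111.41
level rotvec tool deg [ 0.   -0.16  0.11]
tool delta mm [103.3   2.3   3.3]
((0.5147773027420044, -0.18485622107982635), 0.024588262662291527) 0.17136458473139649
```

View pics/w6.png

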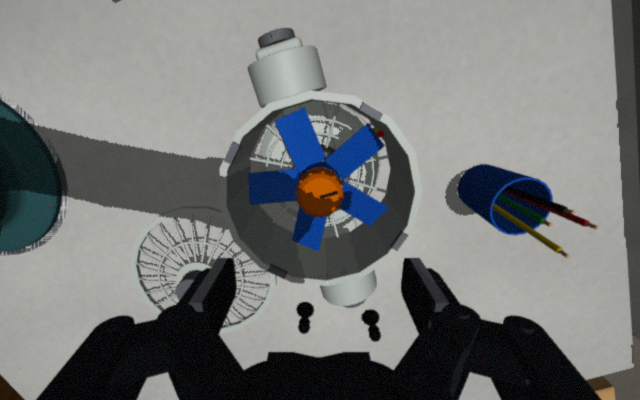

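The cap is at (320,192) in the image, which puts it at (0.515, −0.1845) with its top at 0.171. I descend.

Emit:
step_arm:
  rows: [0.02, 0.002, 0.004, 0, -0.15, 0.1, -1, 0.03, 0, 0, 0, 0, 0, -1, 0.03, 0, 0, 0, 0, 0, -1, 0.01, 0, 0, 0, 0, 0, -1, 0, 0, 0, 0, 0, 0, -1]

```text
t: 13.2
tool_pos: [0.5158, -0.1805, 0.214]
eef_rot: [2.308, 1.567, 0.369]
contact_force: [-0.2, 0.3, 1.4]
width: 0.0848
```

Run:
```python
from h import *
delta([.515,-.1845,.144])
```

```text
t 13.2 p [ 0.5158 -0.1805  0.214 ] w 0.0848 F [-0.21  0.32  1.44] T [-0.    0.03 -0.01] j [-0.5   0.45  1.01  1.86 -0.44  1.07  0.31]
toolx [ 0.0039  0.0015 -1.    ] tooly [ 0.933 -0.359  0.003] toolz [-0.359 -0.933 -0.003] z-yaw deg -111.05
level rotvec tool deg [ 0.   -0.16 -0.18]
tool delta mm [70.   0.5  4.2]
```

Emit:
step_arm:
  rows: [0.015, 0.0005, 0.004, 0, -0.15, -0.15, -1, 0.02, 0, 0, 0, 0, 0, -1, 0.02, 0, 0, 0, 0, 0, -1, 0.005, 0, 0, 0, 0, 0, -1, 0, 0, 0, 0, 0, 0, -1]

```text
t: 13.7
tool_pos: [0.5174, -0.1844, 0.1559]
eef_rot: [1.834, 1.565, -0.101]
contact_force: [0.1, 0.4, 0.8]
width: 0.0853
```

Run:
```python
from h import *
delta([.515,-.1845,.144])
```

```text
t 13.7 p [ 0.5174 -0.1844  0.1559] w 0.0853 F [0.05 0.38 0.75] T [-0.02 -0.01 -0.01] j [-0.43  0.53  0.94  1.9  -0.52  0.97  0.38]
toolx [ 6.e-03 -6.e-04 -1.e+00] tooly [ 0.934 -0.357  0.006] toolz [-0.357 -0.934 -0.002] z-yaw deg -110.9
level rotvec tool deg [ 0.   -0.09 -0.34]
tool delta mm [11.9 -2.3  1. ]
```

Emit:
step_arm:
  rows: [0.007, -0.002, 0.001, 0, -0.1, -0.3, -1, 0.005, -0.0005, 0, 0, 0, 0, -1, 0, 0, 0, 0, 0, 0, -1]

```text
t: 14.0
tool_pos: [0.5156, -0.1847, 0.1451]
eef_rot: [1.67, 1.568, -0.265]
contact_force: [0.3, 0.2, 0.3]
width: 0.0855
```

Run:
```python
from h import *
delta([.515,-.1845,.144])
```

```text
t 14.0 p [ 0.5156 -0.1847  0.1451] w 0.0855 F [0.27 0.21 0.27] T [ 0.02  0.04 -0.  ] j [-0.42  0.54  0.93  1.91 -0.53  0.95  0.4 ]
toolx [ 2.6e-03 -7.0e-04 -1.0e+00] tooly [ 0.934 -0.356  0.003] toolz [-0.356 -0.934 -0.   ] z-yaw deg -110.87
level rotvec tool deg [ 0.   -0.02 -0.16]
tool delta mm [ 1.1 -0.6 -0. ]
```

Emit:
step_arm:
  rows: [0.0005, -0.0005, 0, 0, 0, -0.15, 1, 0, 0, 0, 0, 0, 0, 1, 0, 0, 0, 0, 0, 0, 1, 0, 0, 0, 0, 0, 0, 1, 0, 0, 0, 0, 0, 0, 1, 0, 0, 0, 0, 0, 0, 1]
  grip_force: 50

```text
t: 14.6
tool_pos: [0.5146, -0.1846, 0.1458]
eef_rot: [-2.553, 1.569, 1.795]
contact_force: [-2.0, -0.2, 0.6]
width: 0.046
```

Run:
```python
from h import *
delta([.515,-.1845,.144])
```

```text
t 14.6 p [ 0.5146 -0.1846  0.1458] w 0.046 F [-2.04 -0.15  0.55] T [ 0.02  0.28 -0.04] j [-0.42  0.54  0.93  1.91 -0.53  0.96  0.4 ]
toolx [-3.0e-04  1.4e-03 -1.0e+00] tooly [ 0.934 -0.357 -0.001] toolz [-0.357 -0.934 -0.001] z-yaw deg -110.89
level rotvec tool deg [-0.   -0.07  0.05]
tool delta mm [ 1.8  0.3 -0.3]
```

Emit:
step_arm:
  rows: [0, 0, 0, -3, 0, 0, 1, 0, 0, 0, -3, 0, 0, 1, 0, 0, 0, -3, 0, 0, 1]

```text
t: 14.9
tool_pos: [0.5144, -0.1842, 0.1457]
eef_rot: [-2.388, 1.568, 2.121]
contact_force: [-2.0, 2.5, 2.4]
width: 0.0455
```

Run:
```python
from h import *
delta([.515,-.1845,.144])
```

```text
t 14.9 p [ 0.5144 -0.1842  0.1457] w 0.0455 F [-2.02  2.46  2.42] T [ 0.25  0.63 -0.04] j [-0.39  0.53  0.89  1.91 -0.5   0.95  0.53]
toolx [-0.0012  0.002  -1.    ] tooly [ 0.979 -0.202 -0.002] toolz [-0.202 -0.979 -0.002] z-yaw deg -101.64
level rotvec tool deg [-0.   -0.1   0.09]
tool delta mm [1.7 0.7 0.2]
```

Counter-clockwise turned 9° with only 0.04 Nm about z, so the thread looks right-handed. I continue that way.

Emit:
step_arm:
  rows: [0, 0, 0, -7, 0, 0, 1, 0, 0, 0, -7, 0, 0, 1, 0, 0, 0, -7, 0, 0, 1, 0, 0, 0, -7, 0, 0, 1, 0, 0, 0, -7, 0, 0, 1]

```text
t: 15.4
tool_pos: [0.5135, -0.1841, 0.1458]
eef_rot: [-2.626, 1.567, 2.516]
contact_force: [-1.7, -0.8, 1.1]
width: 0.0453
```

Run:
```python
from h import *
delta([.5145,-.1845,.1458])
```

```text
t 15.4 p [ 0.5135 -0.1841  0.1458] w 0.0453 F [-1.67 -0.81  1.09] T [-0.06  0.45 -0.03] j [-0.29  0.47  0.73  1.91 -0.39  0.92  1.07]
toolx [-0.0031  0.0022 -1.    ] tooly [ 0.909  0.417 -0.002] toolz [ 0.417 -0.909 -0.003] z-yaw deg -65.35
level rotvec tool deg [-0.   -0.19  0.11]
tool delta mm [-0.   0.8  0.8]
```

Emit:
step_arm:
  rows: [0, 0, 0, -7, 0.2, -0.1, 1, 0, 0, 0, -7, 0, 0, 1, 0, 0, 0, -7, 0, 0, 1, 0, 0, 0, -7, 0, 0, 1, 0, 0, 0, -7, 0, 0, 1, 0, 0, 0, -7, 0, 0, 1]

```text
t: 16.0
tool_pos: [0.5131, -0.1846, 0.1459]
eef_rot: [2.958, 1.563, 2.581]
contact_force: [-1.9, -0.8, 0.6]
width: 0.0458
```

Run:
```python
from h import *
delta([.5145,-.1845,.1458])
```

```text
t 16.0 p [ 0.5131 -0.1846  0.1459] w 0.0458 F [-1.86 -0.84  0.57] T [-0.07  0.18 -0.03] j [-0.15  0.43  0.55  1.9  -0.28  0.9   1.73]
toolx [-0.0065  0.0041 -1.    ] tooly [0.368 0.93  0.001] toolz [ 0.93  -0.368 -0.008] z-yaw deg -21.6
level rotvec tool deg [ 0.   -0.43 -0.08]
tool delta mm [0.1 0.6 1.3]
```

Emit:
step_arm:
  rows: [0, 0, 0.0005, -5, -0.3, -0.1, 1, 0, 0, 0, -5, 0, 0, 1, 0, 0, 0, -5, 0, 0, 1, 0, 0, 0, -3, 0, 0, 1]

```text
t: 16.4
tool_pos: [0.5129, -0.1848, 0.1458]
eef_rot: [2.8, 1.568, 2.753]
contact_force: [-0.8, 1.2, 1.8]
width: 0.0455
```

Run:
```python
from h import *
delta([.5145,-.1845,.1458])
```

```text
t 16.4 p [ 0.5129 -0.1848  0.1458] w 0.0455 F [-0.82  1.23  1.84] T [-0.03  0.21 -0.04] j [-0.09  0.41  0.48  1.9  -0.24  0.89  2.02]
toolx [-0.003   0.0012 -1.    ] tooly [0.047 0.999 0.001] toolz [ 0.999 -0.047 -0.003] z-yaw deg -2.7
level rotvec tool deg [-0.   -0.17 -0.06]
tool delta mm [0.  0.4 1.6]
```

Emit:
step_arm:
  rows: [0, 0, 0, -3, 0, 0, 1, 0, 0, 0, -3, 0, 0, 1]

```text
t: 16.6
tool_pos: [0.5129, -0.1851, 0.1459]
eef_rot: [2.706, 1.568, 2.767]
contact_force: [-0.3, -0.3, -0.1]
width: 0.0456
```

Run:
```python
from h import *
delta([.5145,-.1845,.1458])
```

```text
t 16.6 p [ 0.5129 -0.1851  0.1459] w 0.0456 F [-0.3  -0.3  -0.14] T [-0.07  0.18 -0.06] j [-0.07  0.41  0.45  1.9  -0.23  0.88  2.12]
toolx [-0.0028  0.0011 -1.    ] tooly [-0.062  0.998  0.001] toolz [ 0.998  0.062 -0.003] z-yaw deg 3.54
level rotvec tool deg [-0.   -0.15 -0.07]
tool delta mm [0.1 0.5 1.6]
```

Emit:
step_arm:
  rows: [0, 0, 0, -2.5, 0, 0, 1, 0, 0, 0, -2.5, 0, 0, 1]

```text
t: 16.8
tool_pos: [0.5127, -0.1856, 0.1459]
eef_rot: [2.786, 1.568, 2.938]
contact_force: [-2.2, -1.2, 0.1]
width: 0.0459
```

Run:
```python
from h import *
delta([.5145,-.1845,.1458])
```

```text
t 16.8 p [ 0.5127 -0.1856  0.1459] w 0.0459 F [-2.16 -1.24  0.14] T [-0.33  0.59 -0.05] j [-0.06  0.4   0.43  1.9  -0.21  0.88  2.2 ]
toolx [-3.e-03  6.e-04 -1.e+00] tooly [-0.152  0.988  0.001] toolz [ 0.988  0.152 -0.003] z-yaw deg 8.74
level rotvec tool deg [ 0.   -0.16 -0.06]
tool delta mm [0.1 0.8 2. ]
```

Emit:
step_arm:
  rows: [-0.002, 0, 0, 0, 0, 0, 1, -0.002, 0, 0, 0, 0, 0, 1, -0.002, 0, 0, 0, 0, 0, 1]

```text
t: 17.1
tool_pos: [0.5126, -0.1859, 0.152]
eef_rot: [2.84, 1.568, 2.991]
contact_force: [0.1, -0.8, -1.0]
width: 0.0459
```

Run:
```python
from h import *
delta([.5145,-.1845,.1458])
```

```text
t 17.1 p [ 0.5126 -0.1859  0.152 ] w 0.0459 F [ 0.06 -0.79 -1.01] T [-0.05  0.07  0.05] j [-0.06  0.4   0.43  1.9  -0.21  0.9   2.2 ]
toolx [-3.1e-03  5.0e-04 -1.0e+00] tooly [-0.15   0.989  0.001] toolz [ 0.989  0.15  -0.003] z-yaw deg 8.62
level rotvec tool deg [-0.   -0.17 -0.05]
tool delta mm [6.2 1.1 2.1]
```

It lifts freely. I continue straight up.

Emit:
step_arm:
  rows: [-0.008, 0, 0, 0, 0, 0, 1, -0.01, 0, 0, 0, 0, 0, 1, -0.015, 0, 0, 0, 0, 0, 1, -0.025, 0, 0, 0, 0, 0, 1, -0.03, 0, 0, 0, 0, 0, 1, -0.03, 0, 0, 0, 0, 0, 1, -0.025, 0, 0, 0, 0, 0, 1, -0.01, 0, 0, 0, 0, 0, 1, 0, 0, 0, 0, 0, 0, 1, 0, 0, 0, 0, 0, 0, 1]

```text
t: 18.1
tool_pos: [0.5128, -0.1855, 0.3168]
eef_rot: [0.283, 1.57, 0.43]
contact_force: [0.2, 0.2, -2.0]
width: 0.0456
```

Run:
```python
from h import *
from rig import viewer
import cv2
delta([.5145,-.1845,.30])
for n in ["scene","top","wrist"]:
    s=viewer.snapshot(n); cv2.imwrite(f"pics/{n}8.png",s["img"][:,:,::-1])
    for r in viewer.regions_of("cap",s):
        p=world(s)[r["region"]]; print(n,round(r["conf"],2),r["box"],np.nanmedian(p,0).round(3),np.nanmin(p,0).round(3),np.nanmax(p,0).round(3))
    if n=="scene": cv2.imwrite("pics/s8.png",cv2.resize(s["img"][100:340,130:450,::-1],None,fx=2.4,fy=2.4))
```

```text
t 18.1 p [ 0.5128 -0.1855  0.3168] w 0.0456 F [ 0.16  0.16 -2.02] T [-0.04 -0.03 -0.  ] j [-0.12  0.22  0.48  1.72 -0.11  1.23  2.11]
toolx [ 5.e-04  2.e-04 -1.e+00] tooly [-0.147  0.989  0.   ] toolz [0.989 0.147 0.   ] z-yaw deg 8.43
level rotvec tool deg [-0.    0.03 -0.01]
tool delta mm [16.8  0.7  1.8]
scene 0.75 [270.6, 237.9, 85.5, 95.8] [ 0.531 -0.216  0.124] [ 0.335 -0.346 -0.003] [ 0.614 -0.027  0.183]
scene 0.73 [272.2, 165.1, 16.9, 16.3] [ 0.532 -0.189  0.337] [ 0.504 -0.207  0.311] [ 0.54  -0.169  0.353]
top 0.49 [192.2, 186.2, 10.5, 38.3] [0.594 0.517 0.018] [ 0.499  0.496 -0.004] [0.653 0.555 0.05 ]
```

View pics/s8.png

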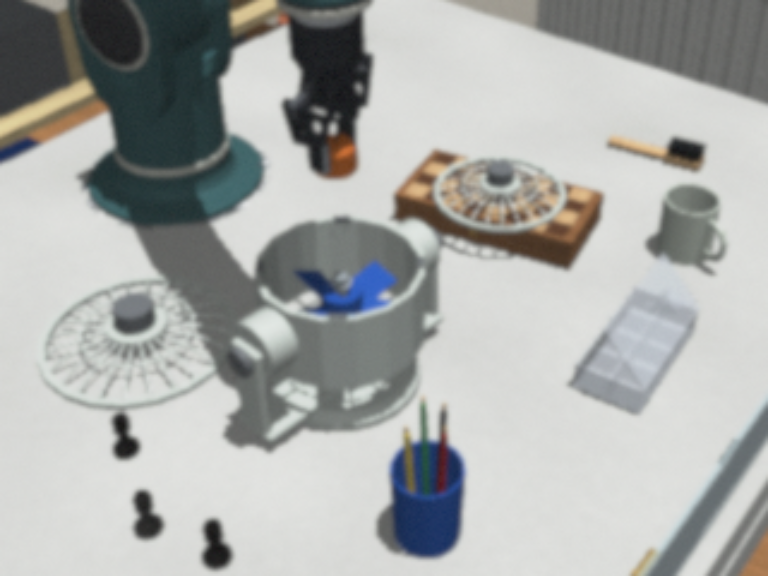

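View pics/wrist8.png

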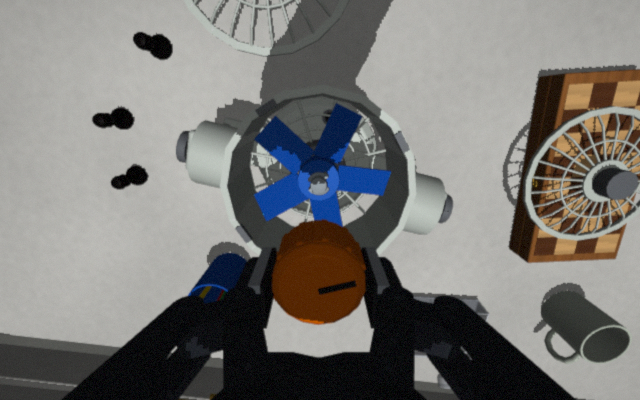

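View pics/top8.png

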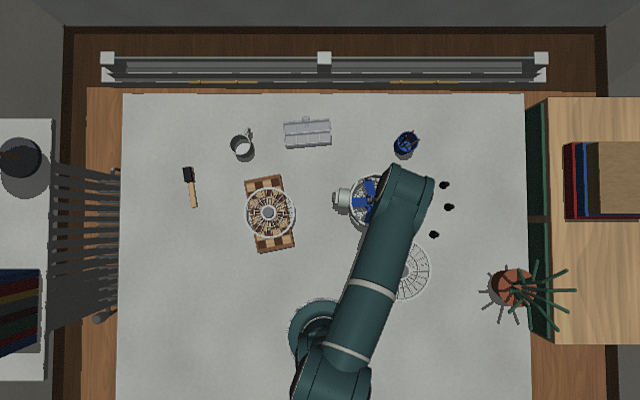

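The scene view shows the cap held between the pads at (340,155), its underside at 0.311 m, and the bare spindle at (343,280). The guard lies on the case at (498,195), and nothing else has moved. I hand the job in.

```bash
python3 -c "
from rig import workorder
print(workorder.finish_job())"
```

```text
the job is handed in; nothing more can be done
None
```

The fan is open, the guard is on the chess case, and the orange cap is off and held in the gripper. I handed the job in at about 18 s of the 61 s allowed.

- **Guard:** I gripped the smaller guard by its boss, lifted it level and lowered it onto the case until it touched, then let go. The top view shows it flat, about 2.6 mm from the case centre. The case had not moved.
- **Cap:** I tried counter-clockwise first and it turned easily, with about 0.05 Nm about the spindle, so the thread is right-handed and I did not try clockwise. After about 120° it lifted off freely. I never clearly felt the end stop.
- **Last checks:** The cap is held at a finger opening of 45.6 mm, with its underside at about 0.311 m, roughly 13 cm above the rim. The spindle is bare, and by eye all the other items are where they were.
- **Disagreements:** The networks also reported "cap" on the fan housing (confidence 0.75) and on the dust brush (0.49). I rejected both from the pictures. The force reading was too noisy to show the guard's touch-down clearly, so I judged it mainly by the height, which stopped falling at 0.074 m, the value expected for contact.

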